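# Fasten the tester stand to the slotted rail

### The job

The tester stand's foot lies on the slotted rail and is fastened at one end only: take the T-grip fastener from the parts tray and fit it, like the other one, in the middle of the empty window. Feel its channel nut into the slot, push it down against its spring, turn it a quarter turn clockwise and let it rise, so that it stands upright with the nut caught under the slot's lips and the grip square across the rail. Never force it, and leave the other things on the counter in place.

Things in the scene. Friction and masses are not known exactly. Their poses are not given: they have to be found in the camera images.
- grip (a point): Centre of the black T grip of the fastener to be fitted: a bar 46 (x) x 14 (y) x 24 (z) mm, to be taken across its 14 mm, with the fingertips no lower than 19 mm below this point. The fastener (0.13 to 0.25 kg, 60 mm tall) stands upright in one of the tray's three compartments, z up; this point is 48 mm above its foot. x runs along the grip and along the nut below.
- nut (a point): Centre of the underside of the fastener's steel channel nut, 48 mm below the grip's centre. Nut: 35.2 long (x) x 20.2 wide (y) x 9 mm high. Two opposite corners are rounded, so that inside the rail it turns only clockwise (seen from above) and stops about 4 degrees past a quarter turn. Two grooves across its top, 5 mm wide, 3 mm deep, 12 mm from its middle, catch the lips.
- washer (a point): Centre of the underside of the fastener's steel spring washer, 56 mm across, 4 mm thick, round the stud, 12.5 mm above the nut's underside when free. It comes to bear on the foot plate and a spring of 1.5 N per mm then holds the fastener up; after 9 mm it is solid.
- window (a point): Centre of the empty window in the stand's foot plate, at the plate's top face, z up. The window is 64 mm along y (the rail's direction) and 38 mm across (x); the plate is 3 mm thick. The rail's 22 mm wide slot shows through it and runs along y, but its middle lies anywhere up to 7 mm to either side of the window's x = 0; this is not measured and has to be seen or felt. The nut goes within 10 mm of the window's middle along y.
- lips (a point): Point at the height of the lower edges of the rail's lips, 10 mm below the plate's top, under the window's centre. The rail is an aluminium strut 41 wide x 41 mm high, 36.6 mm wide inside; its lips are turned 7 mm down, 2.5 mm thick. Grip centre above the plate's top: 35.5 mm with the nut along the slot and the washer just touching, 29 or less to turn under the lips, 26.5 spring solid, 32 when caught.
- stand: The fixed stand and its rail; origin on the counter under the middle of the foot plate, y along the rail, z up. Foot plate: steel, 72 wide, from y = -150 to 190 mm, top 44 mm above the counter; the empty window is at y = -100. A fastener already fitted, grip across the rail, is at y = 28 (88 mm high); a wooden block with four dark bottles, up to 212 mm high, is at y = 72 to 186.
- tray: Wooden parts tray fixed on the counter, 120 (x) x 320 (y) x 18 mm high, floor 6 mm thick, three compartments along y; origin under its centre.
- levelling_mid (a point): Bystander: levelling foot with a round black knob (32 mm across, 50 mm tall), standing in another compartment of the tray. Point at mid-height.
- joiner_mid (a point): Bystander: flat steel rail joiner with two screws, 34 x 60 x 13 mm, lying in another compartment of the tray. Point at mid-height.
- jar_a_mid (a point): Bystander: loose dark jam jar with a gold lid, 66 mm across, 70 mm tall, in front of the rail. Point at mid-height.
- jar_b_mid (a point): Bystander: loose dark jam jar with a gold lid, 60 mm across, 64 mm tall, beyond the rail. Point at mid-height.
- bottle_a_mid (a point): Bystander: loose dark bottle with a paper label, 42 mm across, 130 mm tall. Point 60 mm above the counter.
- soap_mid (a point): Bystander: loose bar of dark red soap in a paper band, 75 x 50 x 28 mm. Point at mid-height.
- cream_pot_mid (a point): Bystander: loose white cream pot, 63 mm across, 46 mm tall. Point at mid-height.
- wrench_grip (a point): Bystander: loose steel wrench 160 mm long lying on the counter. Point on its handle.
Not all that is in view belongs to the job. Leave any pink or turquoise look-alike of the part that bears grip alone.

How it is judged (in metres and radians):
On the way, in this order (a step that is already met when the one before it is completed fails the run):
1. the nut is down in the slot, lying along it (horizontal distance between grip and window below 0.025 m and z of grip in the frame of window below 0.0385 m and angle between the x axis of grip and the y axis of window, either way round below 0.2 rad), for 0.1 s.
2. pushed down against its spring, the fastener is turned a quarter turn (horizontal distance between grip and window below 0.025 m and z of grip in the frame of window below 0.0305 m and angle between the x axis of grip and the x axis of window, either way round below 0.25 rad), for 0.05 s.
At the end, for the whole second after the job is handed in: The fastener stands in the window (within 12 mm of its middle along the rail), its grip across the rail within 10 degrees, upright within 6 degrees, at rest, grip centre 30.5 to 35 mm above the plate (32 = nut risen, lips in its grooves) (horizontal distance between grip and window below 0.025 m and z of grip in the frame of window between 0.0305 and 0.035 m and angle between the x axis of grip and the x axis of window, either way round below 0.17 rad and y of grip in the frame of window below 0.012 m and not (y of grip in the frame of window below -0.012 m) and angle between grip's own z axis and vertical below 0.1 rad and linear speed of fastener below 0.01 m/s); the robot touches nothing.
It fails at once if the fastener is forced: pressed on the stand or its rail with more than 40 N (contact force between fastener and stand above 40 N).
It fails at once if another thing on the counter is moved by more than 30 mm (distance of any of levelling_mid, joiner_mid, jar_a_mid, jar_b_mid, bottle_a_mid, soap_mid, cream_pot_mid, wrench_grip from where it was at the start of the episode above 0.03 m).
It also fails if it takes over 70 s, if anything falls off the work surface, if the arm or the gripper's body presses on something with over 40 N, if the wrist force passes 120 N, or if a joint passes its speed limit or range.

### The arm

A 7-joint arm with a two-finger parallel gripper is mounted at the origin on the work surface. World frame = base frame: x ahead of the robot, y to its left, z up, the work surface at z = 0. Lengths are in mm, angles in rad, forces in N, time in s.
With the tool pointing down it reaches from about 425 to 825 mm from the base axis. Payload 3.6 kg.
Tool frame: the origin (TCP) lies midway between the tips of the shut fingers; the grasp point (between the pads) lies 19 mm behind it; z points along the fingers, x is the direction in which the jaws open and shut, and the axes are right-handed (so a half turn about z gives the same grasp; the last joint's range is limited). The gripper opens to 93 mm and grips with 3 to 60 N. Pads are 15 mm wide; open, the fingers measure 128 mm over their backs; the gripper's body (75 mm by 188 mm) begins 65 mm behind the grasp point.
Start: joints at [-1.232, 0.615, -0.013, 1.423, 0.008, 1.103, -0.04], TCP at [231.861, 607.209, 218.64] pointing down, gripper open.
Joint ranges: [-3.12, 3.12], [-0.3, 2.06], [-1.34, 1.32], [0.26, 2.42], [-1.36, 4.5], [0.01, 1.98], [-2.84, 2.84]. Speed limits (rad/s): [2.79, 2.79, 3.14, 3.14, 3.14, 3.14, 3.14].

### API

Orientations are given as a 3x3 rotation matrix whose columns are the frame's x, y, z axes.
In Python, from station import ctrl gives the robot as it stands. The module is installed in compiled form; this text tells all that it offers.
- The arm moves only by the shell command python3 -m crank 'ROWS'. ROWS is a JSON object of lists of equal length, an entry for each row: "offset": the shift along the tool's x, y, z in m, a list of three; "twist": the turn, a rotation vector about the tool's x, y, z in rad, a list of three; "claw": the finger opening in m, from 0 to 0.093. In form: {"offset": [[tx, ty, tz], ...], "twist": [[wx, wy, wz], ...], "claw": [claw, ...]}. A call has 1 to 20 rows; each row shifts and turns the commanded pose from where the row before left it, along the tool's axes as they then stand; what a row does not reach is not made up. A row lasts 1/10 s, in which the tool goes at most 50 mm and 8.59 degrees, less where a joint would pass 70% of its speed; a pose out of reach is approached as far as the arm can. A call is refused whole if a number of a shift passes 0.05 or a number of a turn 0.15, either way. A call with a gripper value outside its range is refused whole. The fingers move at their own pace and stop on an object; the grip force is fixed at half the most. Time passes only in rows, so rows that do not move let the fingers close. It gives the time, the measured TCP pose, the force and the opening at its end, in the units of the state.
- ctrl.get_obs(): the state, without advancing time (a new reading comes with each control period).
- ctrl.read_camera(name): name is "side" or "top" or "wrist"; returns a dict with "color" (400x640x3 uint8, red, green, blue), "fx", "fy", "cx", "cy" (pixels), "rvec" (rotation vector, rad) and "tvec" (3), from world to camera coordinates, as OpenCV has them. Camera axes: x right, y down, z forward; pixel columns grow to the right and rows downward; lengths in mm; the calibration is good to about 2 mm. A picture is of the moment at which its call begins. There is no depth.
- ctrl.sign_off(): hands the job in, once; it reports no verdict.
The state is a dict: "time": time; "joint_positions": joint angles; "joint_vel": joint speeds; "effort": joint torques, N m; "position": TCP position; "orientation": TCP orientation; "wrist_force": force on the tool from outside, world axes, zero at the start; "wrist_torque": the same for the moment, N m; "gripper_width": finger opening in mm.
Only numpy, scipy, OpenCV 4.12 (cv2) and the standard library are available. Lean on these libraries where they do the work, as an engineer would, in place of code of your own. Each camera call takes 0.05 s, during which the arm holds its last target. There are 200 camera calls.

## Working session

There is one attempt and no reset: what is moved stays moved. The work goes in short steps, Python scripts to look and compute and a shell command to move; the robot and the scene stay as the last step left them, time stands still between calls to the robot, and variables do not carry over. Pictures are saved under pics/ and viewed, about 8 in all and at most 12, crops included, and the job is handed in when it is done.

```bash
mkdir -p pics
cat > h.py <<'E'
import numpy as np, cv2
from station import ctrl
def cam(n,save=None):
    c=ctrl.read_camera(n)
    if save: cv2.imwrite(save,c["color"][:,:,::-1]); np.savez(save+'.npz',**c)
    return c
def KR(c):
    return np.array([[c["fx"],0,c["cx"]],[0,c["fy"],c["cy"]],[0,0,1.]],float),cv2.Rodrigues(np.array(c["rvec"],float))[0],np.array(c["tvec"],float).ravel()
def ray(c,u,v,z):
    K,R,t=KR(c); o=-R.T@t; d=R.T@np.linalg.inv(K)@[u,v,1]
    return o+d*(z-o[2])/d[2]
def proj(c,p):
    K,R,t=KR(c); q=K@(R@np.array(p,float)+t); return q[:2]/q[2]
def load(f): return dict(np.load(f+'.npz'))
E
python3 - <<'E'
from h import *
for n in("top","side"):
    c=cam(n,f"pics/{n}0.png"); K,R,t=KR(c); print(n,-R.T@t,R[2],c["fx"])
o=ctrl.get_obs(); print(o["position"],o["orientation"],o["time"],o["wrist_force"],o["gripper_width"])
E
```

```text
top [ 361.61924729  -77.30500063 1216.13915834] [ 0.18417387  0.00340387 -0.98288779] 418.11204382637976
side [ 474.93559578 -847.97124164  581.69154181] [ 0.11363262  0.82867548 -0.54807351] 383.0800980199938
[231.61507988 606.58647432 217.62188816] [[ 3.56646519e-01  9.34239071e-01 -7.86293653e-04]
 [ 9.34236600e-01 -3.56647385e-01 -2.14919343e-03]
 [-2.28829005e-03  3.19180469e-05 -9.99997381e-01]] 0.1 [-1.0704407   0.04033431  0.35809428] 92.89005505961693
```

View pics/top0.png

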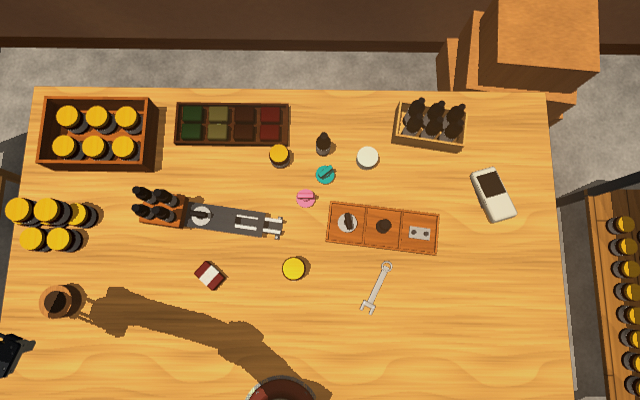

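View pics/side0.png

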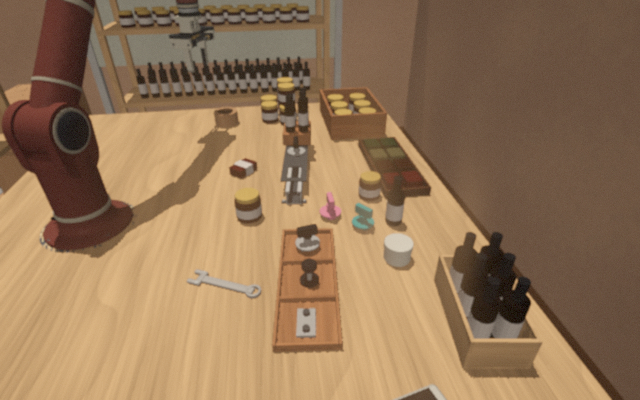

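Candidates in the top view are the black T-grip in the tray (348,222), the one already fitted (202,213), the pink one (305,198) and the turquoise one (325,175). The tray one fits the description: it's black and stands in a compartment. I'll confirm it in an enlarged crop.

Run:
```python
import cv2
a=cv2.imread('pics/top0.png')
x=cv2.resize(a[195:255,185:285],None,fx=7,fy=7,interpolation=3)[:, :]
y=cv2.resize(a[195:245,325:425],None,fx=7,fy=7,interpolation=3)[:170*2]
import numpy as np
im=np.vstack([x,y])[:770]; im=cv2.resize(im,None,fx=.78,fy=.78); print(im.shape)
x=cv2.resize(a[200:245,185:285],None,fx=6,fy=6,interpolation=3); y=cv2.resize(a[198:246,322:422],None,fx=6,fy=6,interpolation=3)
cv2.imwrite('pics/crop1.png',np.vstack([x,y]))
```

```text
(593, 546, 3)
```

View pics/crop1.png

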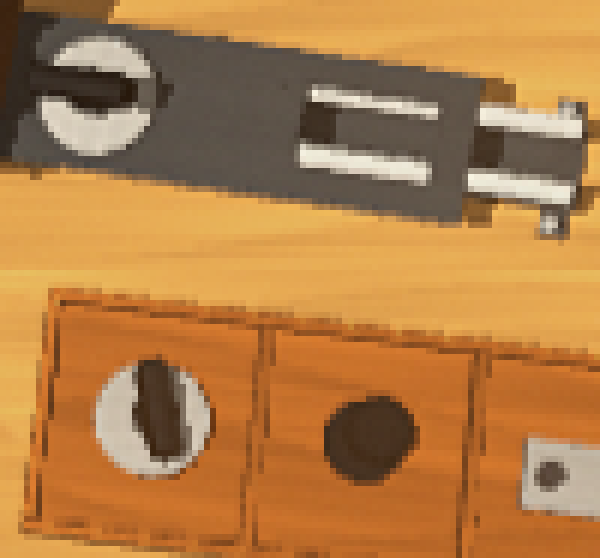

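Run:
```python
from h import *
c=load('pics/top0.png'); s=load('pics/side0.png')
A=lambda u,v:(185+u/6-.5,200+v/6-.5); B=lambda u,v:(322+u/6-.5,198+(v-270)/6-.5)
r=lambda p,z:ray(c,*p,z).round(1)
print('grip',r(B(160,410),66),'ends',r(B(150,362),66),r(B(170,460),66),'washer',r(B(153,420),22.5))
print('tray TL,BL,div',r(B(52,290),18),r(B(22,528),18))
for p in [(310,85),(438,105),(298,168),(432,185),(480,80),(465,220)]: print('win/plate',p,r(A(*p),44))
print('fitted washer',r(A(97,95),48+0),'grip',r(A(85,85),88))
g=r(B(160,410),66); print(proj(s,g), proj(s,[g[0],g[1],54]))
```

```text
grip [ 531.7 -179.    66. ] ends [ 554.2 -174.4   66. ] [ 508.5 -183.6   66. ] washer [ 533.2 -179.5   22.5]
tray TL,BL,div [ 597.  -130.8   18. ] [ 480.8 -117.2   18. ]
win/plate (310, 85) [550.8 137.1  44. ]
win/plate (438, 105) [542.1  76.1  44. ]
win/plate (298, 168) [511.2 140.9  44. ]
win/plate (432, 185) [504.1  77.5  44. ]
win/plate (480, 80) [554.4  56.7  44. ]
win/plate (465, 220) [487.8  61.4  44. ]
fitted washer [543.9 236.6  48. ] grip [542.2 231.6  88. ]
[306.26622931 226.35755798] [306.42081718 230.65550794]
```

```bash
python3 -m crank '{"offset":[[-0.03,0.035,0],[-0.03,0.035,0],[-0.03,0.035,0],[-0.03,0.035,0],[-0.03,0.035,0],[-0.03,0.035,0],[-0.03,0.035,0],[-0.03,0.035,0],[-0.03,0.035,0],[-0.03,0.035,0],[-0.03,0.035,0],[-0.03,0.035,0],[0,0,0],[0,0,0],[0,0,0],[0,0,0],[0,0,0],[0,0,0],[0,0,0],[0,0,0]],"twist":[[0,0,0],[0,0,0],[0,0,0],[0,0,0],[0,0,0],[0,0,0],[0,0,0],[0,0,0],[0,0,0],[0,0,0],[0,0,0],[0,0,0],[0,0,0.149],[0,0,0.149],[0,0,0.149],[0,0,0.149],[0,0,0.149],[0,0,0.149],[0,0,0.149],[0,0,0.149]],"claw":[0.06,0.06,0.06,0.06,0.06,0.06,0.06,0.06,0.06,0.06,0.06,0.06,0.06,0.06,0.06,0.06,0.06,0.06,0.06,0.06]}'
cat >> h.py <<'E'
def st():
    o=ctrl.get_obs(); R=np.array(o["orientation"])
    print('t',o["time"],'p',np.round(o["position"],1),'yaw',round(np.degrees(np.arctan2(R[1,0],R[0,0])),2),'z',R[:,2].round(4),'F',np.round(o["wrist_force"],1),'w',round(o["gripper_width"],1)); return np.array(o["position"]),R
def go(target,yaw=None):
    """offset in tool axes (m) to reach world target mm"""
    p,R=st(); print('off',(R.T@(np.array(target)-p)/1000).round(4))
E
python3 - <<'E'
from h import *
st(); c=cam('wrist','pics/w1.png'); K,R,t=KR(c); print(-R.T@t,R[2]); print(proj(c,[527,108,44]),proj(c,[532,-179,66]))
E
```

```text
time: 2.1
position: [495.4, 121.1, 218.3]
orientation: [[1.0, 0.008, -0.001], [0.008, -1.0, -0.0], [-0.001, 0.0, -1.0]]
wrist_force: [-0.3, 0.4, 0.6]
gripper_width: 59.8
t 2.1 p [495.4 121.1 218.3] yaw 0.46 z [-1.e-03 -2.e-04 -1.e+00] F [-0.3  0.4  0.6] w 59.8
[496.38709449 192.67982523 382.9911965 ] [ 0.00148766 -0.25795716 -0.96615521]
[341.55718954 192.35063291] [340.29767018 395.7319426 ]
```

View pics/w1.png

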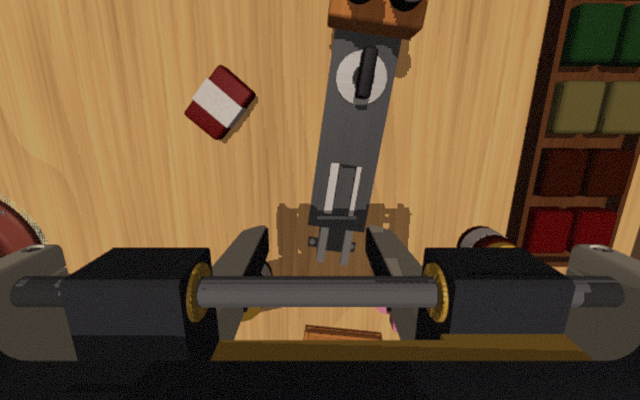

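Run:
```python
import cv2
a=cv2.imread('pics/w1.png'); cv2.imwrite('pics/crop2.png',cv2.resize(a[155:230,300:390],None,fx=8,fy=8,interpolation=cv2.INTER_CUBIC))
```

```text
(no output)
```

View pics/crop2.png

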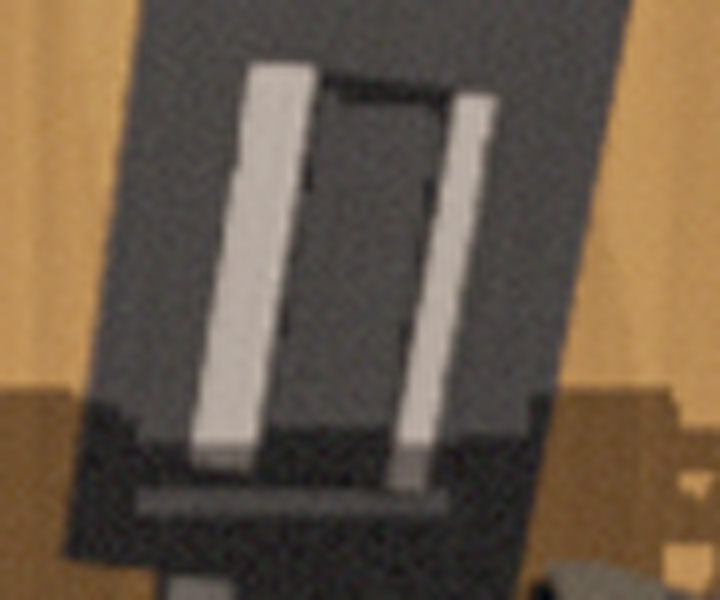

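Run:
```python
from h import *
c=load('pics/w1.png'); A=lambda u,v:(300+u/8-.5,155+v/8-.5)
r=lambda p,z:ray(c,*A(*p),z)[:2]
W=[r(p,44) for p in[(248,62),(498,95),(430,490),(192,468)]]; print(np.round(W,1), np.mean(W,0))
L=[r(p,41) for p in[(318,70),(262,445)]]; Rr=[r(p,41) for p in[(450,95),(396,445)]]
dl=L[0]-L[1]; dr=Rr[0]-Rr[1]; d=dl/np.linalg.norm(dl)+dr/np.linalg.norm(dr)+ (W[0]-W[3])/60+(W[1]-W[2])/60; d/=np.linalg.norm(d)
print('rail ang',[np.degrees(np.arctan2(v[1],v[0])) for v in (dl,dr,W[0]-W[3],W[1]-W[2],d)])
n=np.array([d[1],-d[0]]); m=np.mean(W,0)
print('n',n,'slot edges',[(p-m)@n for p in L+Rr],'window edges',[(p-m)@n for p in W],[(p-m)@d for p in W])
# plate edges z44
P=[r(p,44) for p in[(135,60),(72,530),(625,60),(525,560)]]; print('plate',[round((p-m)@n,1) for p in P])
```

```text
[[512.9 144.5]
 [550.  139.9]
 [542.4  78.2]
 [505.5  81.5]] [527.66806258 111.03202099]
rail ang [np.float64(83.1113556265748), np.float64(83.69087554788425), np.float64(83.30318029076652), np.float64(82.99263641475952), np.float64(83.27248798429385)]
n [ 0.99311451 -0.11714762] slot edges [np.float64(-7.922854608967384), np.float64(-8.088754820929598), np.float64(12.171888011652168), np.float64(12.574551226735204)] window edges [np.float64(-18.62130104468624), np.float64(18.755997719837087), np.float64(18.452644389396667), np.float64(-18.587341064547452)] [np.float64(31.493039465397505), np.float64(31.25833573946463), np.float64(-30.84861383927176), np.float64(-31.90276136559037)]
plate [np.float64(-35.2), np.float64(-35.8), np.float64(36.5), np.float64(35.0)]
```

```bash
python3 -m crank '{"offset":[[0.005,0.043,0],[0.005,0.043,0],[0.005,0.043,0],[0.005,0.043,0],[0.005,0.043,0],[0.005,0.043,0],[0.005,0.043,0],[0,0,0],[0,0,0],[0,0,0],[0,0,0],[0,0,0],[0,0,0],[0,0,0],[0,0,0],[0,0,0],[0,0,0],[0,0,0.025],[0,0,0.025],[0,0,0.025]],"twist":[[0,0,0],[0,0,0],[0,0,0],[0,0,0],[0,0,0],[0,0,0],[0,0,0],[0,0,0.139],[0,0,0.139],[0,0,0.139],[0,0,0.139],[0,0,0.139],[0,0,0.139],[0,0,0.139],[0,0,0.139],[0,0,0.139],[0,0,0.139],[0,0,0],[0,0,0],[0,0,0]],"claw":[0.06,0.06,0.06,0.06,0.06,0.06,0.06,0.06,0.06,0.06,0.06,0.06,0.06,0.06,0.06,0.06,0.06,0.06,0.06,0.06]}'
python3 - <<'E'
from h import *
st(); c=cam('wrist','pics/w2.png'); print(proj(c,[532,-179,66])); u,v=proj(c,[532,-179,66]).round().astype(int)
a=c["color"][:,:,::-1]; x0=max(0,min(u-80,480));y0=max(0,min(v-60,280)); print(x0,y0)
cv2.imwrite('pics/crop3.png',cv2.resize(a[y0:y0+120,x0:x0+160],None,fx=5,fy=5,interpolation=cv2.INTER_CUBIC))
E
```

```text
time: 4.15
position: [534.9, -178.9, 142.5]
orientation: [[0.197, -0.98, -0.0], [-0.98, -0.197, 0.0], [-0.001, 0.0, -1.0]]
wrist_force: [1.0, 0.3, -0.7]
gripper_width: 59.8
t 4.15 p [ 534.9 -178.9  142.5] yaw -78.65 z [-4.e-04  4.e-04 -1.e+00] F [ 1.   0.3 -0.7] w 59.8
[316.17641469 209.35992453]
236 149
```

View pics/crop3.png

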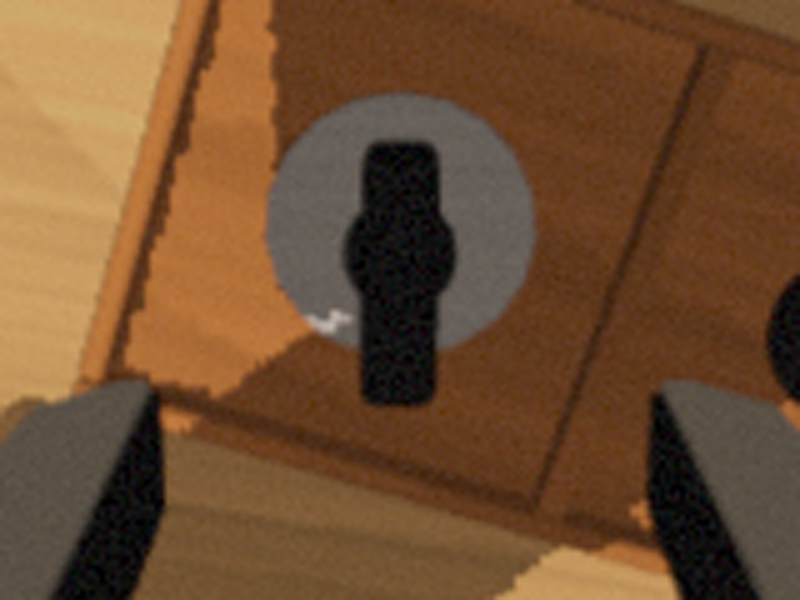

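Run:
```python
from h import *
c=load('pics/w2.png'); r=lambda u,v,z:ray(c,236+u/5-.5,149+v/5-.5,z).round(1)
a,b=r(400,142,66),r(399,404,66); print(a,b,np.linalg.norm(a-b),'ang',np.degrees(np.arctan2(*(a-b)[1::-1])),(a+b)/2,'washer',r(402,222,22.5),r(268,222,22.5),r(536,222,22.5))
go([*((a+b)/2)[:2],44])
```

```text
[ 560.2 -172.8   66. ] [ 513.6 -181.9   66. ] 47.48020640224726 ang 11.0496064774513 [ 536.9  -177.35   66.  ] washer [ 535.8 -177.9   22.5] [ 530.4 -151.1   22.5] [ 541.1 -204.7   22.5]
t 4.2 p [ 532.4 -177.4  138.4] yaw -78.66 z [-0.0082  0.0032 -1.    ] F [-0.5  0.9 -2.9] w 59.9
off [ 0.0013 -0.0052  0.0944]
```

```bash
python3 -m crank '{"offset":[[0,0,0],[0,0,0]],"twist":[[0,0,0],[0,0,0]],"claw":[0.06,0.06]}'; python3 -c "
from h import *
go([536.3,-177.6,44])"
```

```text
time: 4.4
position: [535.6, -179.9, 144.5]
orientation: [[0.194, -0.981, 0.001], [-0.981, -0.194, -0.001], [0.001, -0.001, -1.0]]
wrist_force: [0.5, 0.6, -0.1]
gripper_width: 60.1
t 4.4 p [ 535.6 -179.9  144.5] yaw -78.79 z [ 1.1e-03 -8.0e-04 -1.0e+00] F [ 0.5  0.6 -0.1] w 60.1
off [-0.0022 -0.0011  0.1005]
```

```bash
python3 -m crank '{"offset":[[-0.002,-0.001,0.03],[0,0,0.03],[0,0,0.02],[0,0,0.01],[0,0,0.01],[0,0,0],[0,0,0],[0,0,0],[0,0,0],[0,0,0],[0,0,0],[0,0,0],[0,0,0],[0,0,0],[0,0,0],[0,0,0]],"twist":[[0,0,0],[0,0,0],[0,0,0],[0,0,0],[0,0,0],[0,0,0],[0,0,0],[0,0,0],[0,0,0],[0,0,0],[0,0,0],[0,0,0],[0,0,0],[0,0,0],[0,0,0],[0,0,0]],"claw":[0.06,0.06,0.06,0.06,0.06,0.06,0.06,0,0,0,0,0,0,0,0,0]}'; python3 -c "
from h import *
st()"
```

```text
time: 6.0
position: [535.6, -177.3, 43.6]
orientation: [[0.194, -0.981, -0.0], [-0.981, -0.194, -0.0], [0.0, 0.0, -1.0]]
wrist_force: [-0.2, 0.1, -0.1]
gripper_width: 14.0
t 6.0 p [ 535.6 -177.3   43.6] yaw -78.84 z [-1.e-04 -1.e-04 -1.e+00] F [-0.2  0.1 -0.1] w 14.0
```

```bash
python3 -m crank '{"offset":[[0,0,-0.01],[0,0,-0.025],[0,0,-0.025],[0,0,-0.025],[0,0,-0.025],[-0.0355,-0.0063,0],[-0.0355,-0.0063,0],[-0.0355,-0.0063,0],[-0.0355,-0.0063,0],[-0.0355,-0.0063,0],[-0.0355,-0.0063,0],[-0.0355,-0.0063,0],[-0.0355,-0.0063,0],[0,0,0],[0,0,0]],"twist":[[0,0,0],[0,0,0],[0,0,0],[0,0,0],[0,0,0],[0,0,0],[0,0,0],[0,0,0],[0,0,0],[0,0,0],[0,0,0],[0,0,0],[0,0,0],[0,0,0],[0,0,0]],"claw":[0,0,0,0,0,0,0,0,0,0,0,0,0,0,0]}'; python3 -m crank '{"offset":[[0,0,0],[0,0,0],[0,0,0],[0,0,0],[0,0,0],[0,0,0],[0,0,0],[0,0,0],[0,0,0],[0,0,0],[0,0,0],[0,0,0]],"twist":[[0,0,-0.126],[0,0,-0.126],[0,0,-0.126],[0,0,-0.126],[0,0,-0.126],[0,0,-0.126],[0,0,-0.126],[0,0,-0.126],[0,0,-0.126],[0,0,-0.126],[0,0,0],[0,0,0]],"claw":[0,0,0,0,0,0,0,0,0,0,0,0]}'
python3 - <<'E'
from h import *
go([530,110.7,90]); c=cam('wrist','pics/w3.png')
p,R=st()
cv2.imwrite('pics/w3c.png',cv2.resize(c["color"][100:340,180:460,::-1],None,fx=2.5,fy=2.5,interpolation=2))
E
```

```text
time: 7.5
position: [529.7, 112.0, 153.8]
orientation: [[0.196, -0.981, -0.0], [-0.981, -0.196, -0.0], [0.0, 0.001, -1.0]]
wrist_force: [0.3, -1.0, -1.1]
gripper_width: 13.9
time: 8.7
position: [530.2, 109.3, 153.9]
orientation: [[0.993, -0.121, 0.0], [-0.121, -0.993, -0.001], [0.0, 0.001, -1.0]]
wrist_force: [-0.3, -0.8, -0.5]
gripper_width: 13.9
t 8.7 p [530.2 109.3 153.9] yaw -6.96 z [ 2.e-04 -7.e-04 -1.e+00] F [-0.3 -0.8 -0.5] w 13.9
off [-0.0003 -0.0014  0.0639]
t 8.75 p [530.1 109.8 153.8] yaw -6.9 z [ 1.e-04 -6.e-04 -1.e+00] F [ 0.1 -0.2 -1.1] w 13.6
```

View pics/w3c.png

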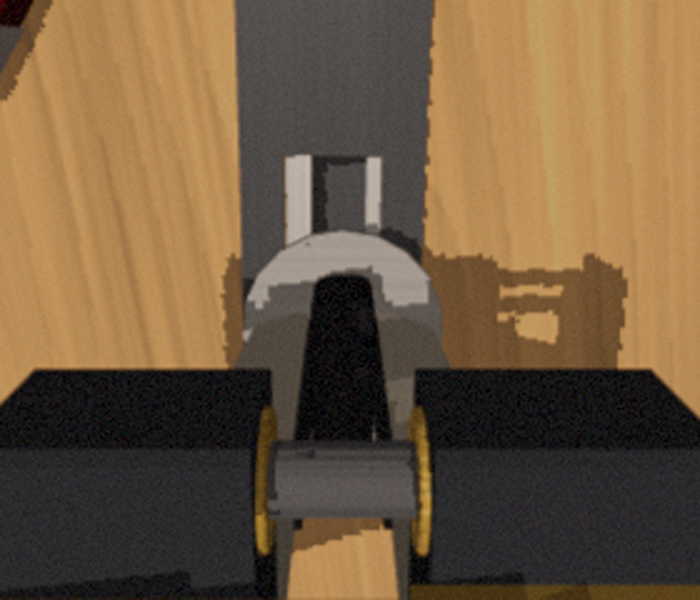

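Run:
```python
from h import *
c=load('pics/w3.png'); p=np.array([530.1,109.6]); a=np.radians(-6.9); X=np.array([np.cos(a),np.sin(a)]); Y=np.array([-X[1],X[0]])
r=lambda u,v,z:ray(c,180+u/2.5-.2,100+v/2.5-.2,z)[:2]-p
for n,u,v,z in[('slotL',312,165,41),('slotL',311,225,41),('slotR',366,165,41),('slotR',364,220,41),('winL',285,165,44),('winR',381,165,44),('plateL',238,100,44),('plateR',432,100,44),('plateL',241,220,44),('plateR',427,220,44),('gripTopFar',343,278,174.3-7.9-0),('gripL',316,278,176),('gripR',371,278,176),('washL',243,310,132),('washR',441,310,132)]:
    q=r(u,v,z); print(n,round(q@X,1),round(q@Y,1))
```

```text
slotL -10.1 28.5
slotL -10.8 4.5
slotR 10.9 28.4
slotR 10.2 6.5
winL -20.3 28.9
winR 16.5 28.9
plateL -37.4 53.5
plateR 35.3 53.4
plateL -38.0 7.3
plateR 34.8 7.2
gripTopFar 1.7 22.7
gripL -3.9 25.8
gripR 7.5 25.8
washL -25.8 2.5
washR 28.7 2.4
```

```bash
python3 -m crank '{"offset":[[-0.0015,0,0.02],[0,0,0.02],[0,0,0.015],[0,0,0.01],[0,0,0.005],[0,0,0],[0,0,0]],"twist":[[0,0,0],[0,0,0],[0,0,0],[0,0,0],[0,0,0],[0,0,0],[0,0,0]],"claw":[0,0,0,0,0,0,0]}'; python3 -m crank '{"offset":[[0,0,0.001],[0,0,0.001],[0,0,0.001],[0,0,0.001],[0,0,0.001],[0,0,0]],"twist":[[0,0,0],[0,0,0],[0,0,0],[0,0,0],[0,0,0],[0,0,0]],"claw":[0,0,0,0,0,0]}'
```

```text
time: 9.45
position: [529.2, 111.2, 84.2]
orientation: [[0.993, -0.116, 0.001], [-0.116, -0.993, 0.0], [0.001, -0.0, -1.0]]
wrist_force: [0.2, -0.0, -1.4]
gripper_width: 13.6
time: 10.05
position: [528.5, 111.3, 78.5]
orientation: [[0.993, -0.116, -0.0], [-0.116, -0.993, -0.0], [-0.0, 0.0, -1.0]]
wrist_force: [-0.4, -0.3, -2.6]
gripper_width: 13.8
```

```bash
python3 -m crank '{"offset":[[0,0,0.001],[0,0,0]],"twist":[[0,0,0],[0,0,0]],"claw":[0,0]}';python3 -m crank '{"offset":[[0,0,0.001],[0,0,0]],"twist":[[0,0,0],[0,0,0]],"claw":[0,0]}'
```

```text
time: 10.25
position: [528.5, 111.3, 77.5]
orientation: [[0.993, -0.116, -0.0], [-0.116, -0.993, -0.0], [-0.0, 0.0, -1.0]]
wrist_force: [-0.2, 0.5, -1.6]
gripper_width: 13.9
time: 10.45
position: [528.5, 111.3, 76.5]
orientation: [[0.993, -0.116, -0.0], [-0.116, -0.993, -0.0], [-0.0, 0.0, -1.0]]
wrist_force: [1.2, -0.7, -2.3]
gripper_width: 13.8
```

```bash
python3 -m crank '{"offset":[[0,0,0.001],[0,0,0.001],[0,0,0]],"twist":[[0,0,0],[0,0,0],[0,0,0]],"claw":[0,0,0]}';python3 -m crank '{"offset":[[0,0,0.001],[0,0,0.001],[0,0,0]],"twist":[[0,0,0],[0,0,0],[0,0,0]],"claw":[0,0,0]}'
```

```text
time: 10.75
position: [528.5, 111.3, 74.5]
orientation: [[0.993, -0.116, -0.0], [-0.116, -0.993, -0.0], [-0.0, 0.0, -1.0]]
wrist_force: [-0.5, -0.8, -1.7]
gripper_width: 13.7
time: 11.05
position: [528.5, 111.3, 72.5]
orientation: [[0.993, -0.116, -0.0], [-0.116, -0.993, -0.0], [-0.0, 0.0, -1.0]]
wrist_force: [0.8, -0.4, -0.6]
gripper_width: 13.6
```

```bash
python3 -m crank '{"offset":[[0,0,0.001],[0,0,0.001],[0,0,0.001],[0,0,0],[0,0,0],[0,0,0]],"twist":[[0,0,0],[0,0,0],[0,0,0],[0,0,0],[0,0,0],[0,0,0]],"claw":[0,0,0,0,0,0]}';python3 -m crank '{"offset":[[0,0,0.001],[0,0,0.001],[0,0,0.001],[0,0,0]],"twist":[[0,0,0],[0,0,0],[0,0,0],[0,0,0]],"claw":[0,0,0,0]}'
```

```text
time: 11.65
position: [528.6, 111.3, 69.7]
orientation: [[0.993, -0.116, 0.0], [-0.116, -0.993, -0.0], [0.0, 0.0, -1.0]]
wrist_force: [-1.5, 0.0, -1.3]
gripper_width: 13.7
time: 12.05
position: [528.8, 111.3, 66.9]
orientation: [[0.993, -0.116, 0.0], [-0.116, -0.993, 0.0], [0.0, -0.0, -1.0]]
wrist_force: [-0.9, -1.3, 2.9]
gripper_width: 13.8
```

```bash
python3 -m crank '{"offset":[[0,0,0.001],[0,0,0.001],[0,0,0.001],[0,0,0]],"twist":[[0,0,0],[0,0,0],[0,0,0],[0,0,0]],"claw":[0,0,0,0]}';python3 -m crank '{"offset":[[0,0,0.001],[0,0,0.0005],[0,0,0]],"twist":[[0,0,0],[0,0,0],[0,0,0]],"claw":[0,0,0]}'
```

```text
time: 12.45
position: [528.8, 111.3, 64.1]
orientation: [[0.993, -0.116, 0.0], [-0.116, -0.993, 0.0], [0.0, -0.0, -1.0]]
wrist_force: [-2.0, -0.3, 6.0]
gripper_width: 13.4
time: 12.75
position: [528.8, 111.3, 62.9]
orientation: [[0.993, -0.116, 0.001], [-0.116, -0.993, 0.0], [0.001, -0.001, -1.0]]
wrist_force: [-1.1, 0.2, 8.7]
gripper_width: 13.9
```

```bash
python3 -m crank '{"offset":[[0,0,0.0007],[0,0,0],[0,0,0],[0,0,0],[0,0,0]],"twist":[[0,0,0],[0,0,0.05],[0,0,0.05],[0,0,0.05],[0,0,0]],"claw":[0,0,0,0,0]}';python3 -c "
from h import *
st();print(ctrl.get_obs()['wrist_torque'])"; python3 -m crank '{"offset":[[0,0,0],[0,0,0],[0,0,0],[0,0,0],[0,0,0]],"twist":[[0,0,0.05],[0,0,0.05],[0,0,0.05],[0,0,0.05],[0,0,0]],"claw":[0,0,0,0,0]}';python3 -c "
from h import *
st();print(ctrl.get_obs()['wrist_torque'])"
```

```text
time: 13.25
position: [529.8, 111.5, 62.6]
orientation: [[0.965, -0.263, 0.003], [-0.263, -0.965, 0.0], [0.003, -0.001, -1.0]]
wrist_force: [-1.0, 0.2, 8.6]
gripper_width: 13.9
t 13.25 p [529.8 111.5  62.6] yaw -15.25 z [ 2.7e-03  4.0e-04 -1.0e+00] F [-1.   0.2  8.6] w 13.9
[-0.02994421  0.36483931  0.07902721]
time: 13.75
position: [530.4, 111.7, 62.6]
orientation: [[0.893, -0.449, 0.004], [-0.449, -0.893, 0.001], [0.003, -0.002, -1.0]]
wrist_force: [0.1, 0.6, 7.3]
gripper_width: 13.9
t 13.75 p [530.4 111.7  62.6] yaw -26.71 z [ 4.e-03  5.e-04 -1.e+00] F [0.1 0.6 7.3] w 13.9
[ 0.02369193  0.20453726 -0.00174352]
```

```bash
python3 -m crank '{"offset":[[0.0013,-0.0007,0],[0,0,0],[0,0,0],[0,0,0],[0,0,0],[0,0,0]],"twist":[[0,0,0],[0,0,0.05],[0,0,0.05],[0,0,0.05],[0,0,0.05],[0,0,0]],"claw":[0,0,0,0,0,0]}';python3 -c "
from h import *
st();print(ctrl.get_obs()['wrist_torque'])"; python3 -m crank '{"offset":[[0,0,0],[0,0,0],[0,0,0],[0,0,0],[0,0,0]],"twist":[[0,0,0.05],[0,0,0.05],[0,0,0.05],[0,0,0.05],[0,0,0]],"claw":[0,0,0,0,0]}';python3 -c "
from h import *
st();print(ctrl.get_obs()['wrist_torque'])"
```

```text
time: 14.35
position: [531.5, 111.7, 62.6]
orientation: [[0.786, -0.618, 0.003], [-0.618, -0.786, 0.001], [0.002, -0.002, -1.0]]
wrist_force: [-0.8, -0.3, 8.1]
gripper_width: 13.9
t 14.35 p [531.5 111.7  62.6] yaw -38.16 z [ 3.2e-03  6.0e-04 -1.0e+00] F [-0.8 -0.3  8.1] w 13.9
[0.09906732 0.31242181 0.15155191]
time: 14.85
position: [532.0, 111.8, 62.6]
orientation: [[0.648, -0.762, 0.004], [-0.762, -0.648, 0.001], [0.002, -0.003, -1.0]]
wrist_force: [-0.7, 0.2, 7.9]
gripper_width: 14.0
t 14.85 p [532.  111.8  62.6] yaw -49.62 z [ 4.e-03  6.e-04 -1.e+00] F [-0.7  0.2  7.9] w 14.0
[ 0.16496376  0.23701573 -0.0305731 ]
```

```bash
python3 -m crank '{"offset":[[0,0,0],[0,0,0],[0,0,0],[0,0,0],[0,0,0]],"twist":[[0,0,0.05],[0,0,0.05],[0,0,0.05],[0,0,0.05],[0,0,0]],"claw":[0,0,0,0,0]}';python3 -c "
from h import *
st();print(ctrl.get_obs()['wrist_torque'])"; python3 -m crank '{"offset":[[0,0,0],[0,0,0],[0,0,0],[0,0,0],[0,0,0]],"twist":[[0,0,0.05],[0,0,0.05],[0,0,0.05],[0,0,0.05],[0,0,0]],"claw":[0,0,0,0,0]}';python3 -c "
from h import *
st();print(ctrl.get_obs()['wrist_torque'])"
```

```text
time: 15.35
position: [532.0, 111.7, 62.6]
orientation: [[0.484, -0.875, 0.004], [-0.875, -0.484, 0.0], [0.002, -0.004, -1.0]]
wrist_force: [0.7, 0.3, 7.2]
gripper_width: 13.7
t 15.35 p [532.  111.7  62.6] yaw -61.08 z [ 4.1e-03  4.0e-04 -1.0e+00] F [0.7 0.3 7.2] w 13.7
[0.13349685 0.17947023 0.03854911]
time: 15.85
position: [531.9, 111.3, 62.6]
orientation: [[0.3, -0.954, 0.004], [-0.954, -0.3, -0.0], [0.001, -0.004, -1.0]]
wrist_force: [-0.0, -0.3, 6.9]
gripper_width: 14.2
t 15.85 p [531.9 111.3  62.6] yaw -72.55 z [ 4.e-03 -1.e-04 -1.e+00] F [-0.  -0.3  6.9] w 14.2
[0.03713503 0.24336086 0.06916458]
```

```bash
python3 -m crank '{"offset":[[0,0,0.0005],[0,0,0],[0,0,0],[0,0,0],[0,0,0],[0,0,0]],"twist":[[0,0,0.05],[0,0,0.05],[0,0,0.05],[0,0,0.05],[0,0,0.05],[0,0,0]],"claw":[0,0,0,0,0,0]}';python3 -c "
from h import *
st();print(ctrl.get_obs()['wrist_torque'])"; python3 -m crank '{"offset":[[0,0,0],[0,0,0],[0,0,0],[0,0,0],[0,0,0],[0,0,0]],"twist":[[0,0,0.05],[0,0,0.05],[0,0,0.05],[0,0,0.025],[0,0,0],[0,0,0]],"claw":[0,0,0,0,0,0]}';python3 -c "
from h import *
st();print(ctrl.get_obs()['wrist_torque'])"
```

```text
time: 16.45
position: [532.1, 110.8, 62.4]
orientation: [[0.054, -0.999, 0.004], [-0.999, -0.054, -0.001], [0.001, -0.004, -1.0]]
wrist_force: [-0.7, 0.5, 10.1]
gripper_width: 13.8
t 16.45 p [532.1 110.8  62.4] yaw -86.89 z [ 4.3e-03 -6.0e-04 -1.0e+00] F [-0.7  0.5 10.1] w 13.8
[-0.08378909  0.39147082  0.00226047]
time: 17.05
position: [532.0, 110.6, 62.4]
orientation: [[-0.12, -0.993, 0.004], [-0.993, 0.12, -0.001], [0.0, -0.004, -1.0]]
wrist_force: [-0.9, -1.3, 8.7]
gripper_width: 13.9
t 17.05 p [532.  110.6  62.4] yaw -96.88 z [ 4.4e-03 -7.0e-04 -1.0e+00] F [-0.9 -1.3  8.7] w 13.9
[-0.07569972  0.32549169  0.06133981]
```

```bash
python3 -m crank '{"offset":[[0,0,-0.001],[0,0,-0.001],[0,0,-0.001],[0,0,0]],"twist":[[0,0,0],[0,0,0],[0,0,0],[0,0,0]],"claw":[0,0,0,0]}'; python3 -m crank '{"offset":[[0,0,-0.001],[0,0,-0.0005],[0,0,0],[0,0,0]],"twist":[[0,0,0],[0,0,0],[0,0,0],[0,0,0]],"claw":[0,0,0,0]}';python3 -c "
from h import *
st();print(ctrl.get_obs()['wrist_torque'])"
```

```text
time: 17.45
position: [532.0, 110.6, 65.0]
orientation: [[-0.12, -0.993, 0.004], [-0.993, 0.12, -0.001], [0.001, -0.004, -1.0]]
wrist_force: [0.4, -0.1, 5.8]
gripper_width: 14.0
time: 17.85
position: [531.8, 110.7, 65.6]
orientation: [[-0.12, -0.993, 0.004], [-0.993, 0.12, -0.002], [0.001, -0.004, -1.0]]
wrist_force: [5.0, -2.2, -0.8]
gripper_width: 13.5
t 17.85 p [531.8 110.7  65.6] yaw -96.9 z [ 0.0037 -0.0016 -1.    ] F [ 5.  -2.2 -0.8] w 13.5
[-3.08066868e-01 -9.72561289e-01  4.66239917e-04]
```

```bash
python3 -m crank '{"offset":[[0,0,0],[0,0,0],[0,0,0],[0,0,0],[0,0,0],[0,0,-0.01],[0,0,-0.02],[0,0,-0.03],[0,0,-0.03],[0,0,-0.03],[0,0,0],[0,0,0]],"twist":[[0,0,0],[0,0,0],[0,0,0],[0,0,0],[0,0,0],[0,0,0],[0,0,0],[0,0,0],[0,0,0],[0,0,0],[0,0,0],[0,0,0]],"claw":[0.02,0.03,0.045,0.06,0.06,0.06,0.06,0.06,0.06,0.06,0.06,0.06]}'
python3 - <<'E'
from h import *
st(); c=cam('wrist','pics/w4.png'); u,v=proj(c,[530,111,80]).astype(int); print(u,v)
x0=max(0,min(u-80,480));y0=max(0,min(v-60,280)); print(x0,y0)
cv2.imwrite('pics/w4c.png',cv2.resize(c["color"][y0:y0+120,x0:x0+160,::-1],None,fx=5,fy=5,interpolation=2))
s=cam('side','pics/s4.png'); u,v=proj(s,[530,111,70]).astype(int); print(u,v)
cv2.imwrite('pics/s4c.png',cv2.resize(s["color"][v-60:v+40,u-60:u+60,::-1],None,fx=6,fy=6,interpolation=2))
E
```

```text
time: 19.05
position: [530.1, 111.5, 186.2]
orientation: [[-0.12, -0.993, 0.001], [-0.993, 0.12, 0.001], [-0.001, -0.001, -1.0]]
wrist_force: [0.3, -0.1, -0.9]
gripper_width: 59.8
t 19.05 p [530.1 111.5 186.2] yaw -96.88 z [ 9.e-04  9.e-04 -1.e+00] F [ 0.3 -0.1 -0.9] w 59.8
317 197
237 137
294 163
```

View pics/w4c.png

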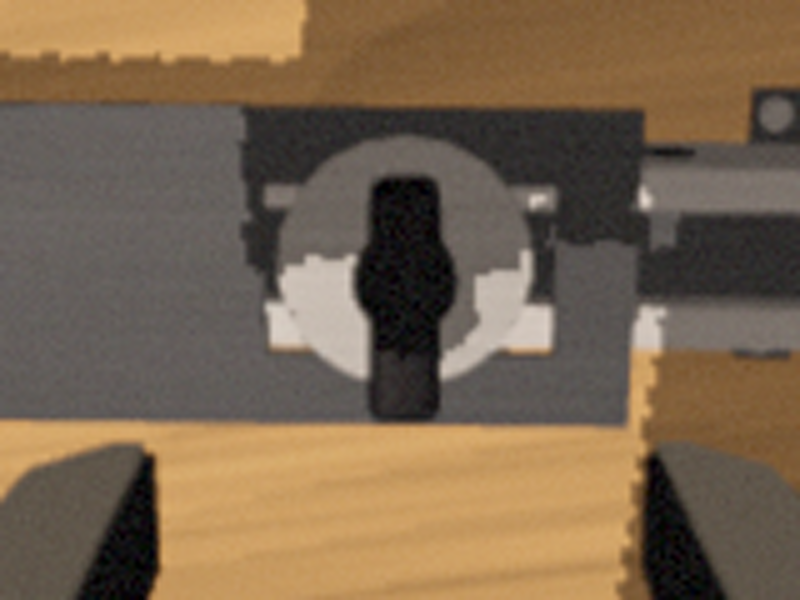

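View pics/s4c.png

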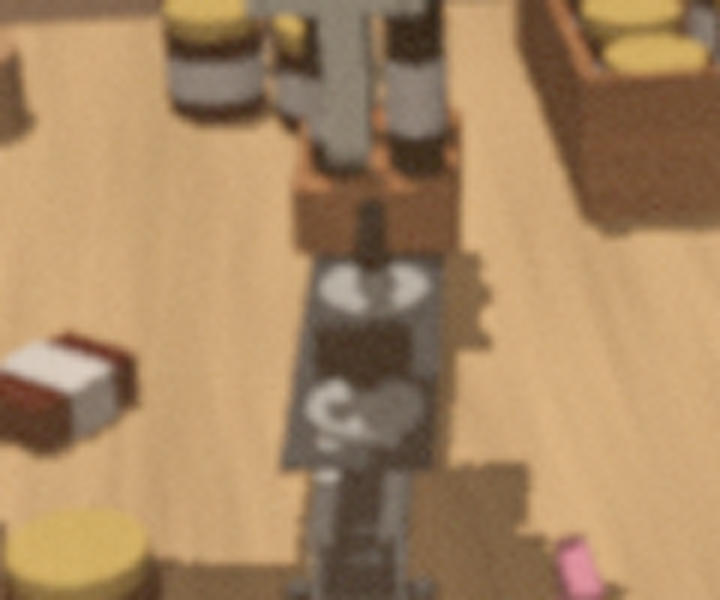

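Run:
```python
from h import *
c=load('pics/w4.png'); r=lambda u,v,z:ray(c,237+u/5-.4,137+v/5-.4,z)
a,b=r(404,177,88),r(404,418,88); w=r(405,259,48.5)
print('len',np.linalg.norm(a-b),'ang',np.degrees(np.arctan2(*(a-b)[1::-1])),'top',(a+b)/2,'washer',w)
W=[r(*p,44) for p in[(266,185),(556,185),(553,352),(268,352)]]; print(np.mean(W,0)); d=W[3]-W[2]; print('rail ang',np.degrees(np.arctan2(d[1],d[0])))
```

```text
len 47.021491022768615 ang -6.865565871989284 top [532.96998249 111.05451434  88.        ] washer [531.69410196 110.91757346  48.5       ]
[528.09297317 110.07267157  44.        ]
rail ang 83.10751251961871
```

```bash
python3 -c "
from station import ctrl
print(ctrl.sign_off())"
```

```text
the job is handed in; nothing more can be done
None
```

I fitted the black T-grip fastener from the tray in the empty window and handed the job in at about 19 s. The hand-in gave no verdict.

**How it went:** The nut went into the slot without touching. I pushed it about 7 mm against its spring, turned it a quarter turn clockwise, and let it rise until the lips caught it. Wrist forces stayed near 10 N or less.

**Last checks (arm raised clear):**

| Check | Measured |
|---|---|
| Grip centre above the plate (from the arm's height when the nut caught) | about 32 mm |
| Grip angle to the rail | about 90° |
| Offset from the window's middle along the rail | about 1 mm |
| Tilt | about 2°, within camera error |

I saw nothing else disturbed in the last crops, which covered only part of the counter.

**What disagreed:**
- **Other fastener:** its grip looks along the rail in the pictures, though the description says across. I followed the written criteria.
- **Sideways drift:** while turning, the tool moved about 3.5 mm sideways, only about 1.5 mm of it commanded. Side force stayed around 1 N, but reached about 5 N when the nut caught, just before I let go.

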